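# Find the lamp key left on and switch it off

### The arm

A 6-joint arm with a two-finger parallel gripper is mounted at the origin on the work surface. World frame = base frame: x ahead of the robot, y to its left, z up, the work surface at z = 0. Lengths are in m, angles in rad, forces in N, time in s.
With the tool pointing down it reaches from about 0.275 to 0.85 m from the base axis. Payload 19 kg.
Tool frame: the origin (TCP) lies on the centre line of the jaws, within the pads' length; the fingertips stand 8 mm ahead of it and the grasp point (between the pads) lies 11 mm behind it; z points along the fingers, y is the direction in which the jaws open and shut (so a half turn about z gives the same grasp; the last joint's range is limited). The gripper opens to 85 mm and grips with 20 to 120 N. Pads are 22 mm wide; open, the fingers measure 114 mm over their backs; the gripper's body (76 mm by 85 mm) begins 54 mm behind the grasp point. The pads swing forward as they close: fully open they stand 13 mm farther back than shut.
Start: joints at [-0.134, 0.15, 1.437, -0, 1.554, -0.134], TCP at [0.575, -0, 0.239] pointing down, gripper open.
Joint ranges: [-2.8, 2.8], [-0.68, 2.1], [0.12, 2.68], [-1.39, 4.53], [0.16, 2.79], [-2.81, 2.81]. Speed limits (rad/s): [1.89, 1.89, 2.22, 3.01, 3.01, 3.01].

### API

Orientations are given as a rotation vector (axis times angle).
In Python, from station import arm gives the robot as it stands.
- The arm moves only by the shell command python3 -m pendant 'ROWS'. ROWS is JSON, a list of rows, each a list of 3 entries, a list of its own where there are three numbers: the turn, a rotation vector about the tool's x, y, z as a fraction of full scale, then the shift along the tool's x, y, z as a fraction of full scale, then the opening, from 0 (shut) to 1 (fully open). In form: [[[wx, wy, wz], [x, y, z], grip], ...]. A call has 1 to 20 rows; each row is the pose to reach, as a shift and turn from the pose commanded when the call began, along the tool's axes at that moment; what a row does not reach only later rows make up. Full scale, the value 1, is 0.1 m for a shift and 90 degrees for a turn. A row lasts 1/12 s, in which the tool goes at most 41.7 mm and 7.16 degrees, less where a joint would pass 70% of its speed; a pose out of reach is approached as far as the arm can. A call with a number of a shift or a turn outside -1 to 1 is refused whole. A call with a gripper value outside its range is refused whole. The fingers move at their own pace and stop on an object; the grip force is fixed at half the most. Time passes only in rows, so rows that repeat a pose let the fingers close. It gives the time, the measured TCP pose, the force and the opening at its end, in the units of the state.
- arm.get_obs(): the state, without advancing time (a new reading comes with each control period).
- arm.camera(name): name is "scene" or "side" or "wrist"; returns a dict with "color" (480x640x3 uint8, red, green, blue), "depth" (480x640 float32, m along the optical axis (not along the pixel's ray), 0 where there is no reading), "fovy" (degrees; the focal length in pixels is half the picture's height over the tangent of half this angle, whatever the lens; pixels are square), "cx", "cy" (the principal point, pixels), "distortion" ([k1, k2, p1, p2, k3] as OpenCV has them; the pictures are not rectified), "camera_from_world" (4x4, takes a point from world to camera coordinates). Camera axes: x right, y down, z forward; pixel columns grow to the right and rows downward; lengths in m; the calibration is good to about 2 mm. A picture is of the moment at which its call begins.
- arm.job_done(): hands the job in, once; it reports no verdict.
The state is a dict: "time": time; "qpos": joint angles; "qd": joint speeds; "joint_efforts": joint torques, N m; "tool_pos": TCP position; "tool_rot": TCP orientation; "force": force on the tool from outside, world axes, zero at the start; "ft_torque": the same for the moment, N m; "grip_width": finger opening in m.
Only numpy, scipy, OpenCV 4.12 (cv2) and the standard library are available. Lean on these libraries where they do the work, as an engineer would, in place of code of your own. Each camera call takes 0.05 s, during which the arm holds its last target. There are 200 camera calls.

### The job

The counter is closing, but on its lamp switch box one of the four identical push-on push-off keys is still latched down. Starting at the left end as the robot sees it, tap each key in turn with a fingertip, so lightly that none clicks, to feel which one is down; then press that key fully down and let go, so that it comes up level with the others. Leave the other three keys up, and do not shift, lift or tip the things standing around the box.

Things in the scene. Friction and masses are not known exactly. Their poses are not given: they have to be found in the camera images.
- switch_box: Grey switch box fixed to the worktop, 100 (x) x 200 (y) x 50 mm high, steel lid plate 106 x 206 mm, low conduit behind it (+x). Origin: centre of its underside; x away from the robot, y along the key row to the robot's left, z up; yaw within 0.35 rad of the world axes. Key places on the lid at x = 0, y = +57, +19, -19, -57 mm, from left to right as the robot sees it.
- switch_p: One of four identical key switches; the letters say nothing of the order in the row, which changes. Origin: key centre, level with the lid plate (50 mm above the worktop); axes as the box's. White flat cap 34 (x) x 26 mm (y) in a black frame 42 x 34 mm, 3 mm high. Cap top 14 mm above the origin when up, 10 mm when latched, 5.5 mm at its stop. Exactly one starts latched.
- key_p (a joint): How far the key of switch_p is down (m): 0 up, 0.0040 latched, 0.0085 at its stop. A key that is up yields from 3.7 N, needs 8 N for 0.0055, where its contact clicks on, and springs back up when let go. The latched key gives less than 1 mm under 4 N and goes down under 6 to 7 N; pushed to its stop it is freed, and let go it springs up to 0; let go earlier it stays latched.
- switch_q: One of four identical key switches; the letters say nothing of the order in the row, which changes. Origin: key centre, level with the lid plate (50 mm above the worktop); axes as the box's. White flat cap 34 (x) x 26 mm (y) in a black frame 42 x 34 mm, 3 mm high. Cap top 14 mm above the origin when up, 10 mm when latched, 5.5 mm at its stop. Exactly one starts latched.
- key_q (a joint): How far the key of switch_q is down (m): 0 up, 0.0040 latched, 0.0085 at its stop. A key that is up yields from 3.7 N, needs 8 N for 0.0055, where its contact clicks on, and springs back up when let go. The latched key gives less than 1 mm under 4 N and goes down under 6 to 7 N; pushed to its stop it is freed, and let go it springs up to 0; let go earlier it stays latched.
- switch_r: One of four identical key switches; the letters say nothing of the order in the row, which changes. Origin: key centre, level with the lid plate (50 mm above the worktop); axes as the box's. White flat cap 34 (x) x 26 mm (y) in a black frame 42 x 34 mm, 3 mm high. Cap top 14 mm above the origin when up, 10 mm when latched, 5.5 mm at its stop. Exactly one starts latched.
- key_r (a joint): How far the key of switch_r is down (m): 0 up, 0.0040 latched, 0.0085 at its stop. A key that is up yields from 3.7 N, needs 8 N for 0.0055, where its contact clicks on, and springs back up when let go. The latched key gives less than 1 mm under 4 N and goes down under 6 to 7 N; pushed to its stop it is freed, and let go it springs up to 0; let go earlier it stays latched.
- switch_s: One of four identical key switches; the letters say nothing of the order in the row, which changes. Origin: key centre, level with the lid plate (50 mm above the worktop); axes as the box's. White flat cap 34 (x) x 26 mm (y) in a black frame 42 x 34 mm, 3 mm high. Cap top 14 mm above the origin when up, 10 mm when latched, 5.5 mm at its stop. Exactly one starts latched.
- key_s (a joint): How far the key of switch_s is down (m): 0 up, 0.0040 latched, 0.0085 at its stop. A key that is up yields from 3.7 N, needs 8 N for 0.0055, where its contact clicks on, and springs back up when let go. The latched key gives less than 1 mm under 4 N and goes down under 6 to 7 N; pushed to its stop it is freed, and let go it springs up to 0; let go earlier it stays latched.
- gas_torch: Bystander, loose: kitchen gas torch on a green can 66 mm in diameter, 153 mm high in all, its nozzle sticking out 66 mm to its +x at 143 mm height. Stands on the far side of the box. Origin: centre of its underside.
- rice_bowl: Bystander, loose: white bowl, 116 mm across the rim, 62 mm high, to the left of the box. Origin: centre of its underside.
- tea_cup: Bystander, loose: brown tea cup, 68 mm across, 75 mm high, beyond the box to the left. Origin: centre of its underside.
- soy_bottle: Bystander, loose: blue ceramic bottle, 62 mm in diameter, 118 mm high, to the right of the box. Origin: centre of its underside.

How it is judged:
By the outcome, as a careful person would: the job done as asked, in the order asked, and still so for the second after the job is handed in, with the robot touching nothing.
It also fails if it takes over 42 s, if anything falls off the work surface, if the arm or the gripper's body presses on something with over 40 N, if the wrist force passes 120 N, or if a joint passes its speed limit or range.

## Working session

There is one attempt and no reset: what is moved stays moved. The work goes in short steps, Python scripts to look and compute and a shell command to move; the robot and the scene stay as the last step left them, time stands still between calls to the robot, and variables do not carry over. Pictures are saved under pics/ and viewed, about 8 in all and at most 12, crops included, and the job is handed in when it is done.

```bash
ls; mkdir -p pics
python3 - <<'E'
from station import arm
import cv2,numpy as np
o=arm.get_obs();print({k:np.round(v,4).tolist() for k,v in o.items()})
ims=[]
for n in("scene","side","wrist"):
    c=arm.camera(n);np.savez(f"pics/{n}0.npz",**c);cv2.imwrite(f"pics/{n}0.png",c["color"][:,:,::-1]);print(n,c["fovy"],c["cx"],c["cy"],c["distortion"],np.round(c["camera_from_world"],3).tolist())
E
```

```text
pics
{'time': 0.0, 'qpos': [-0.134, 0.1509, 1.438, 0.0, 1.5538, -0.134], 'qd': [0.0013, 0.0003, 0.002, 0.0016, -0.0, -0.0008], 'joint_efforts': [0.0001, -71.3061, -57.0859, -0.0002, 0.0091, 0.0002], 'tool_pos': [0.5748, 0.0, 0.2387], 'tool_rot': [-2.2208, -2.2208, 0.0011], 'force': [0.0588, -0.1759, 0.3588], 'ft_torque': [-0.0313, 0.0346, -0.0004], 'grip_width': 0.0856}
scene 42.54983262112572 321.76199017037794 246.51612258651895 [-0.14713331  0.          0.          0.          0.        ] [[0.824, 0.567, -0.004, -0.506], [0.489, -0.715, -0.499, -0.23], [-0.286, 0.409, -0.866, 1.249], [0.0, 0.0, 0.0, 1.0]]
side 47.42289820301512 321.89920800248507 243.1798898185969 [0.00660062 0.         0.         0.         0.        ] [[-0.995, -0.102, -0.015, 0.605], [-0.07, 0.777, -0.625, 0.022], [0.075, -0.621, -0.78, 1.075], [0.0, 0.0, 0.0, 1.0]]
wrist 71.9537540573101 317.1257097839259 238.20274916488407 [-0.01629618  0.          0.          0.          0.        ] [[1.0, 0.001, -0.002, -0.574], [0.002, -0.95, 0.314, -0.042], [-0.002, -0.314, -0.95, 0.38], [0.0, 0.0, 0.0, 1.0]]
```

View pics/scene0.png

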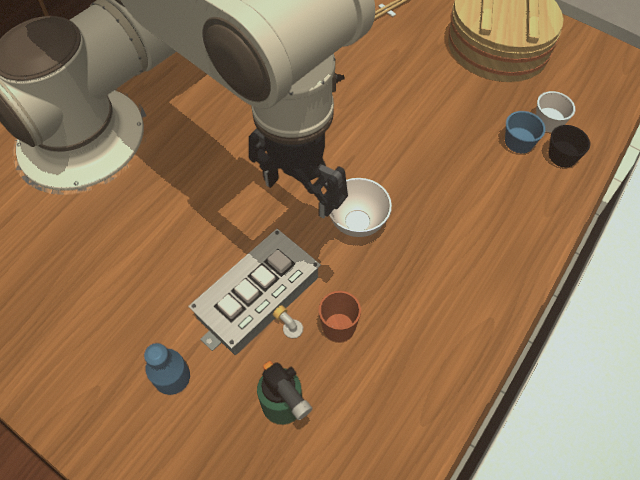

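View pics/wrist0.png

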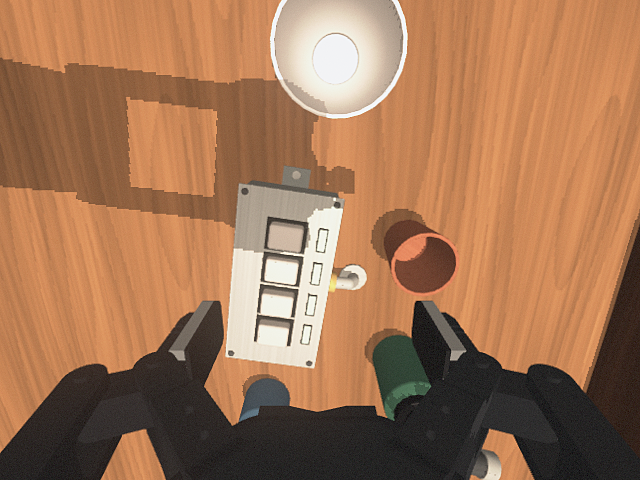

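The scene and wrist views show the box with its row running along the wrist picture's vertical. The lid corners are near (240,183), (344,202), (314,367) and (227,353), and the leftmost key (286,236) is in shadow. The bowl is above, the cup right at (420,262), the torch at (400,370) and the bottle at (265,400).

```bash
cat > h.py <<'E'
import numpy as np,cv2
def cal(c):
    f=240/np.tan(np.radians(float(c["fovy"]))/2)
    return np.array([[f,0,float(c["cx"])],[0,f,float(c["cy"])],[0,0,1]])
def ray(c,px,z):
    T=c["camera_from_world"];R,t=T[:3,:3],T[:3,3]
    u=cv2.undistortPoints(np.float64(px).reshape(-1,1,2),cal(c),np.float64(c["distortion"]))[:,0]
    d=np.c_[u,np.ones(len(u))]@R; o=-R.T@t
    return o+d*((z-o[2])/d[:,2])[:,None]
def cloud(c,mask):
    v,u=np.nonzero(mask&(c["depth"]>0));D=c["depth"][v,u]
    n=cv2.undistortPoints(np.float64(np.c_[u,v]).reshape(-1,1,2),cal(c),np.float64(c["distortion"]))[:,0]
    P=np.c_[n,np.ones(len(n))]*D[:,None];T=c["camera_from_world"]
    return (P-T[:3,3])@T[:3,:3]
def project(c,P):
    T=c["camera_from_world"];r,_=cv2.Rodrigues(T[:3,:3])
    return cv2.projectPoints(np.float64(P),r,T[:3,3],cal(c),np.float64(c["distortion"]))[0][:,0]
E
python3 - <<'E'
from h import *
w=np.load("pics/wrist0.npz");s=np.load("pics/scene0.npz")
K=ray(w,[(240,183),(344,202),(314,367),(227,353)],.051)
print("corners",K.round(4).tolist(),"centre",K.mean(0).round(4),cv2.minAreaRect(np.float32(K[:,:2])))
def caps(c,box,z):
    x0,y0,x1,y1=box;g=c["color"].min(2);m=np.zeros_like(g);m[y0:y1,x0:x1]=(g[y0:y1,x0:x1]>215)*255
    n,l,st,ce=cv2.connectedComponentsWithStats(m)
    for i in range(1,n):
        if st[i,4]>150:
            P=cloud(c,l==i);print(st[i].tolist(),ray(c,[ce[i]],z).round(4)[0],"medz",np.median(P[:,2]).round(4))
caps(w,(255,215,310,352),.064); print(); caps(s,(210,240,300,330),.064)
P=cloud(w,np.s_[np.add.outer(np.arange(480)*0,(np.arange(640)>0)*1)>0]); 
m=(np.indices((480,640)));q=cloud(w,(abs(m[0]-236)<8)&(abs(m[1]-286)<10));print("left key z",np.median(q,0).round(4))
for n in("scene","side"):
    c=np.load(f"pics/{n}0.npz");h=cv2.cvtColor(c["color"],cv2.COLOR_RGB2HSV)
    for nm,lo,hi in(("green",(65,80,20),(95,255,255)),("blue",(98,80,30),(120,255,255))):
        Q=cloud(c,cv2.inRange(h,np.array(lo),np.array(hi))>0);Q=Q[(Q[:,2]>.02)&(Q[:,1]<.05)&(Q[:,0]<.9)]
        if len(Q):print(n,nm,len(Q),np.percentile(Q,[2,50,98],axis=0).round(3).tolist())
c=np.load("pics/side0.npz");Q=cloud(c,np.ones((480,640),bool));Q=Q[(Q[:,0]>.58)&(Q[:,0]<.85)&(Q[:,1]<-.05)&(Q[:,1]>-.3)&(Q[:,2]>.125)&(Q[:,2]<.17)];print("torch top",len(Q),np.percentile(Q,[2,50,98],axis=0).round(3).tolist() if len(Q) else 0)
E
```

```text
corners [[0.4987, 0.0305, 0.051], [0.6004, 0.0118, 0.051], [0.5704, -0.1862, 0.051], [0.4691, -0.1669, 0.051]] centre [ 0.5347 -0.0777  0.051 ] ((0.5345287919044495, -0.07783167064189911), (0.20345760881900787, 0.10341812670230865), 81.36454772949219)
[281, 241, 29, 111, 860] [ 0.5579 -0.0874  0.064 ] medz 0.0501
[255, 253, 8, 63, 197] [ 0.5127 -0.0643  0.064 ] medz 0.05
[265, 260, 33, 24, 623] [ 0.5368 -0.0576  0.064 ] medz 0.06
[261, 295, 31, 23, 577] [ 0.5305 -0.097   0.064 ] medz 0.0641
[258, 326, 30, 22, 519] [ 0.525  -0.1344  0.064 ] medz 0.064

left key z [ 0.5433 -0.0195  0.064 ]
scene green 18 [[0.651, -0.237, 0.087], [0.665, -0.229, 0.089], [0.707, -0.188, 0.094]]
scene blue 156 [[0.489, -0.302, 0.056], [0.507, -0.278, 0.116], [0.521, -0.25, 0.119]]
side green 779 [[0.648, -0.198, 0.022], [0.677, -0.177, 0.062], [0.706, -0.17, 0.1]]
side blue 496 [[0.477, -0.273, 0.022], [0.496, -0.248, 0.057], [0.52, 0.013, 0.317]]
torch top 392 [[0.661, -0.225, 0.126], [0.708, -0.208, 0.149], [0.744, -0.184, 0.155]]
```

View pics/side0.png

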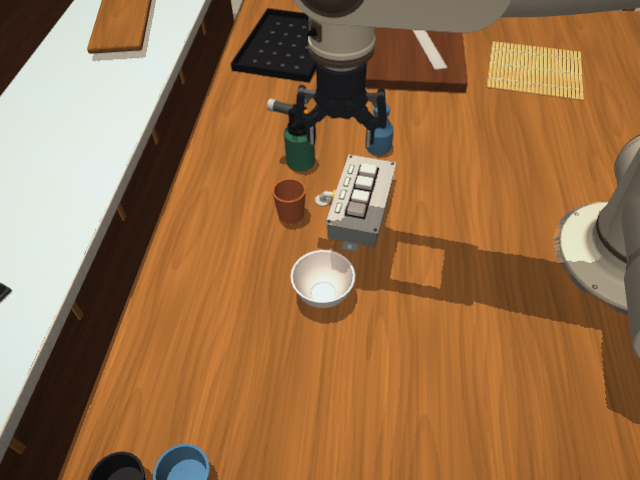

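Yaw is −8.64° from both the lid and the cap row, centre about (0.5345, −0.0778). Depth hints at key 2 being down, but I'll feel each one. I'll turn, shut the fingers and move above key 1.

```bash
python3 -m pendant '[[[0,0,0.05],[-0.1,-0.15,0.2],0],[[0,0,0.096],[-0.214,-0.317,0.5],0],[[0,0,0.096],[-0.214,-0.317,0.9],0],[[0,0,0.096],[-0.214,-0.317,0.9],0],[[0,0,0.096],[-0.214,-0.317,0.9],0],[[0,0,0.096],[-0.214,-0.317,0.9],0],[[0,0,0.096],[-0.214,-0.317,0.9],0],[[0,0,0.096],[-0.214,-0.317,0.9],0],[[0,0,0.096],[-0.214,-0.317,0.9],0],[[0,0,0.096],[-0.214,-0.317,0.9],0]]'
python3 - <<'E'
from h import *
from station import arm
print(arm.get_obs()["grip_width"])
for n in("wrist","side"):
    c=arm.camera(n);np.savez(f"pics/{n}1.npz",**c);im=c["color"][:,:,::-1].copy()
    C=np.array([.5345,-.0778]);u=np.array([.150,.9887]);v=np.array([.9887,-.150])
    for k in(.057,.019,-.019,-.057):
        P=[np.r_[C+u*(k+a)+v*b,.064] for a,b in((.013,.017),(.013,-.017),(-.013,-.017),(-.013,.017))]
        cv2.polylines(im,[project(c,P).round().astype(int)],True,(0,0,255),1)
    if n=="side": im=cv2.resize(im[60:300,220:480],None,fx=2.4,fy=2.4)
    cv2.imwrite(f"pics/{n}1.png",im)
E
```

```text
time: 0.98
tool_pos: [0.5436, -0.0213, 0.15]
tool_rot: [2.382, 2.048, 0.001]
force: [-0.0, 1.1, -0.7]
grip_width: -0.0
-3.837603206099587e-06
```

View pics/wrist1.png

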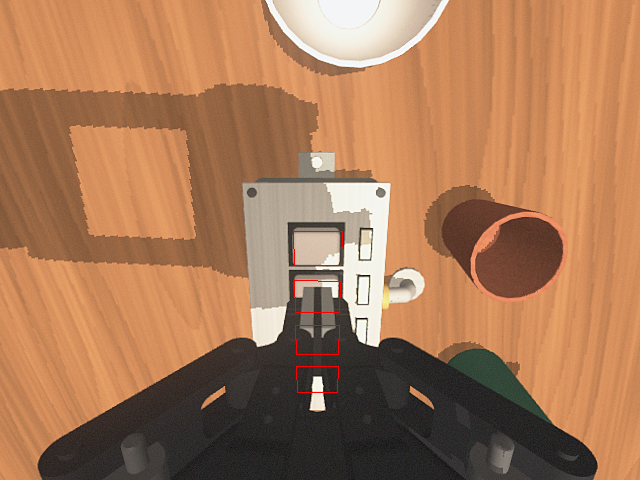

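View pics/side1.png

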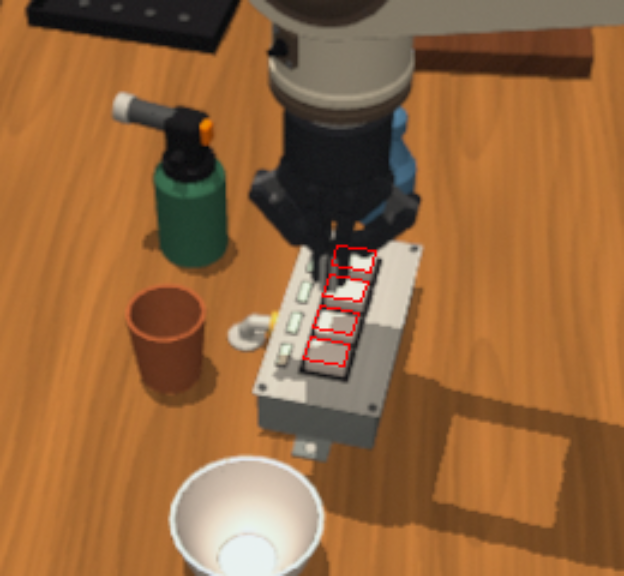

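Both views show the projected caps matching the real ones, within about 2 mm in the wrist view (key 1 cap at rows 228–264, drawn at 231–266). The shut fingers are in line with the row. Now lowering over key 1, in small steps near contact.

```bash
python3 -m pendant '[[[0,0,0],[0.01,0,0.3],0],[[0,0,0],[0.01,0,0.55],0],[[0,0,0],[0.01,0,0.68],0],[[0,0,0],[0.01,0,0.72],0],[[0,0,0],[0.01,0,0.72],0],[[0,0,0],[0.01,0,0.72],0],[[0,0,0],[0.01,0,0.72],0]]'
for i in 1; do python3 -m pendant '[[[0,0,0],[0,0,0.01],0],[[0,0,0],[0,0,0.01],0],[[0,0,0],[0,0,0.02],0],[[0,0,0],[0,0,0.02],0],[[0,0,0],[0,0,0.02],0]]'; done
```

```text
time: 1.67
tool_pos: [0.544, -0.0205, 0.0785]
tool_rot: [2.381, 2.047, 0.002]
force: [0.3, 0.1, -0.1]
grip_width: -0.0002
time: 2.08
tool_pos: [0.5434, -0.0204, 0.0753]
tool_rot: [2.382, 2.048, -0.0]
force: [0.1, 0.8, -0.6]
grip_width: -0.0003
```

```bash
P='python3 -m pendant'
python3 -m pendant '[[[0,0,0],[0,0,0.01],0],[[0,0,0],[0,0,0.02],0],[[0,0,0],[0,0,0.02],0],[[0,0,0],[0,0,0.02],0]]' | grep -E "pos|force:"
python3 -m pendant '[[[0,0,0],[0,0,0.005],0],[[0,0,0],[0,0,0.01],0],[[0,0,0],[0,0,0.01],0],[[0,0,0],[0,0,0.01],0]]' | grep -E "pos|force:"
```

```text
tool_pos: [0.5434, -0.0204, 0.0732]
force: [0.5, -0.1, -0.4]
tool_pos: [0.5434, -0.0204, 0.0723]
force: [0.1, -0.2, 0.4]
```

```bash
python3 -m pendant '[[[0,0,0],[0,0,0.005],0],[[0,0,0],[0,0,0.005],0],[[0,0,0],[0,0,0.005],0]]' | grep -E "pos|force:"
python3 -m pendant '[[[0,0,0],[0,0,0.005],0],[[0,0,0],[0,0,0.005],0],[[0,0,0],[0,0,0.005],0]]' | grep -E "pos|force:"
```

```text
tool_pos: [0.5435, -0.0204, 0.0719]
force: [-1.8, -0.6, 3.4]
tool_pos: [0.5435, -0.0204, 0.0714]
force: [-0.7, 0.0, 3.7]
```

Key 1 is up: contact at TCP 0.0722 (tip 0.064), 3.5 N and yielding. On to key 2.

```bash
python3 -m pendant '[[[0,0,0],[0,0,-0.08],0],[[0,0,0],[0,0,-0.15],0],[[0,0,0],[-0.19,0,-0.15],0],[[0,0,0],[-0.38,0,-0.15],0],[[0,0,0],[-0.38,0,-0.15],0],[[0,0,0],[-0.38,0,-0.08],0],[[0,0,0],[-0.38,0,-0.03],0],[[0,0,0],[-0.38,0,-0.02],0],[[0,0,0],[-0.38,0,-0.02],0],[[0,0,0],[-0.38,0,-0.02],0]]' | grep -E "pos|force:"
python3 -m pendant '[[[0,0,0],[0,0,0.01],0],[[0,0,0],[0,0,0.02],0],[[0,0,0],[0,0,0.02],0],[[0,0,0],[0,0,0.02],0]]' | grep -E "pos|force:"
python3 -m pendant '[[[0,0,0],[0,0,0.005],0],[[0,0,0],[0,0,0.01],0],[[0,0,0],[0,0,0.01],0],[[0,0,0],[0,0,0.01],0]]' | grep -E "pos|force:"
```

```text
tool_pos: [0.5377, -0.0575, 0.0731]
force: [0.0, 0.0, -0.4]
tool_pos: [0.5377, -0.0579, 0.0713]
force: [-0.2, 0.0, 0.2]
tool_pos: [0.5377, -0.058, 0.0702]
force: [-0.5, 0.4, -0.4]
```

```bash
python3 -m pendant '[[[0,0,0],[0,0,0.005],0],[[0,0,0],[0,0,0.012],0],[[0,0,0],[0,0,0.012],0],[[0,0,0],[0,0,0.012],0]]' | grep -E "pos|force:"
python3 -m pendant '[[[0,0,0],[0,0,0.003],0],[[0,0,0],[0,0,0.003],0],[[0,0,0],[0,0,0.003],0]]' | grep -E "pos|force:"
python3 -m pendant '[[[0,0,0],[0,0,0.003],0],[[0,0,0],[0,0,0.003],0],[[0,0,0],[0,0,0.003],0]]' | grep -E "pos|force:"
```

```text
tool_pos: [0.5377, -0.058, 0.069]
force: [0.1, 0.6, 0.1]
tool_pos: [0.5377, -0.058, 0.0688]
force: [-0.3, 0.0, 0.2]
tool_pos: [0.5377, -0.058, 0.0684]
force: [0.2, 0.2, -1.3]
```

```bash
python3 -m pendant '[[[0,0,0],[0,0,0.003],0],[[0,0,0],[0,0,0.003],0],[[0,0,0],[0,0,0.003],0]]' | grep -E "pos|force:"
python3 -m pendant '[[[0,0,0],[0,0,0.002],0],[[0,0,0],[0,0,0.002],0],[[0,0,0],[0,0,0.002],0]]' | grep -E "pos|force:"
```

```text
tool_pos: [0.5377, -0.058, 0.0682]
force: [-0.4, 0.7, 0.4]
tool_pos: [0.5377, -0.058, 0.0681]
force: [-0.8, 0.7, 3.7]
```

Key 2 is down: first contact about 4 mm lower (TCP 0.0681, 3.7 N). I'll still tap keys 3 and 4 before pressing it.

```bash
python3 -m pendant '[[[0,0,0],[0,0,-0.1],0],[[0,0,0],[0,0,-0.19],0],[[0,0,0],[-0.19,0,-0.19],0],[[0,0,0],[-0.38,0,-0.19],0],[[0,0,0],[-0.38,0,-0.19],0],[[0,0,0],[-0.38,0,-0.1],0],[[0,0,0],[-0.38,0,-0.06],0],[[0,0,0],[-0.38,0,-0.05],0],[[0,0,0],[-0.38,0,-0.05],0],[[0,0,0],[-0.38,0,-0.05],0]]' | grep -E "pos|force:"
python3 -m pendant '[[[0,0,0],[0,0,0.005],0],[[0,0,0],[0,0,0.01],0],[[0,0,0],[0,0,0.01],0],[[0,0,0],[0,0,0.01],0]]' | grep -E "pos|force:"
python3 -m pendant '[[[0,0,0],[0,0,0.005],0],[[0,0,0],[0,0,0.005],0],[[0,0,0],[0,0,0.005],0],[[0,0,0],[0,0,0.005],0]]' | grep -E "pos|force:"
```

```text
tool_pos: [0.532, -0.0951, 0.0729]
force: [-0.6, -0.7, -0.1]
tool_pos: [0.5321, -0.0955, 0.0721]
force: [0.0, 1.5, 0.6]
tool_pos: [0.5321, -0.0955, 0.0716]
force: [-1.0, 2.5, 3.4]
```

Key 3 is up (3.4 N at 0.0716). Key 4 next.

```bash
python3 -m pendant '[[[0,0,0],[0,0,-0.08],0],[[0,0,0],[0,0,-0.15],0],[[0,0,0],[-0.19,0,-0.15],0],[[0,0,0],[-0.38,0,-0.15],0],[[0,0,0],[-0.38,0,-0.15],0],[[0,0,0],[-0.38,0,-0.08],0],[[0,0,0],[-0.38,0,-0.03],0],[[0,0,0],[-0.38,0,-0.015],0],[[0,0,0],[-0.38,0,-0.015],0],[[0,0,0],[-0.38,0,-0.015],0]]' | grep -E "pos|force:"
python3 -m pendant '[[[0,0,0],[0,0,0.005],0],[[0,0,0],[0,0,0.01],0],[[0,0,0],[0,0,0.01],0],[[0,0,0],[0,0,0.01],0]]' | grep -E "pos|force:"
python3 -m pendant '[[[0,0,0],[0,0,0.005],0],[[0,0,0],[0,0,0.005],0],[[0,0,0],[0,0,0.005],0],[[0,0,0],[0,0,0.005],0]]' | grep -E "pos|force:"
```

```text
tool_pos: [0.5263, -0.1327, 0.0728]
force: [-0.4, -1.1, 0.4]
tool_pos: [0.5263, -0.133, 0.0721]
force: [0.3, -0.2, 0.7]
tool_pos: [0.5264, -0.1331, 0.0716]
force: [-0.2, 2.0, 5.4]
```

Key 4 is up. Back to key 2 for the full press.

```bash
python3 -m pendant '[[[0,0,0],[0,0,-0.08],0],[[0,0,0],[0,0,-0.15],0],[[0,0,0],[0.25,0,-0.15],0],[[0,0,0],[0.5,0,-0.15],0],[[0,0,0],[0.76,0,-0.15],0],[[0,0,0],[0.76,0,-0.15],0],[[0,0,0],[0.76,0,-0.08],0],[[0,0,0],[0.76,0,0],0],[[0,0,0],[0.76,0,0.02],0],[[0,0,0],[0.76,0,0.02],0],[[0,0,0],[0.76,0,0.02],0]]' | grep -E "pos|force:"
python3 -m pendant '[[[0,0,0],[0,0,0.01],0],[[0,0,0],[0,0,0.02],0],[[0,0,0],[0,0,0.03],0],[[0,0,0],[0,0,0.04],0],[[0,0,0],[0,0,0.05],0],[[0,0,0],[0,0,0.05],0],[[0,0,0],[0,0,0.05],0]]' | grep -E "pos|force:"
python3 -m pendant '[[[0,0,0],[0,0,0.005],0],[[0,0,0],[0,0,0.01],0],[[0,0,0],[0,0,0.01],0],[[0,0,0],[0,0,0.01],0]]' | grep -E "pos|force:"
```

```text
tool_pos: [0.5375, -0.0586, 0.0692]
force: [0.0, 0.4, 0.1]
tool_pos: [0.5378, -0.0584, 0.0649]
force: [-2.2, -3.5, 6.3]
tool_pos: [0.5378, -0.0584, 0.0638]
force: [-1.2, -2.9, 4.1]
```

```bash
python3 -m pendant '[[[0,0,0],[0,0,0.005],0],[[0,0,0],[0,0,0.005],0],[[0,0,0],[0,0,0.005],0],[[0,0,0],[0,0,0.005],0]]' | grep -E "pos|force:"
```

```text
tool_pos: [0.5379, -0.0583, 0.0637]
force: [-3.8, -3.2, 12.9]
```

The force has risen sharply, so it is at the stop. One small extra push, then I let go and rise clear.

```bash
python3 -m pendant '[[[0,0,0],[0,0,0.004],0],[[0,0,0],[0,0,0.004],0],[[0,0,0],[0,0,0.004],0]]' | grep -E "pos|force:"
python3 -m pendant '[[[0,0,0],[0,0,-0.05],0],[[0,0,0],[0,0,-0.15],0],[[0,0,0],[0,0,-0.4],0],[[0,0,0],[0,0,-0.7],0],[[0,0,0],[-0.2,-0.4,-1],0],[[0,0,0],[-0.5,-0.8,-1],0],[[0,0,0],[-0.5,-1,-1],0],[[0,0,0],[-0.5,-1,-1],0],[[0,0,0],[-0.5,-1,-1],0],[[0,0,0],[-0.5,-1,-1],0],[[0,0,0],[-0.5,-1,-1],0]]'
python3 - <<'E'
from h import *
from station import arm
C=np.array([.5345,-.0778]);u=np.array([.150,.9887]);v=np.array([.9887,-.150])
for n in("scene","side","wrist"):
    c=arm.camera(n);cv2.imwrite(f"pics/{n}2.png",c["color"][:,:,::-1])
    P=cloud(c,np.ones((480,640),bool));q=P[:,:2]-C;a=q@u;b=q@v
    print(n,[(int(m.sum()),np.median(P[m,2]).round(4)) for k in(.058,.020,-.018,-.056) for m in[(abs(a-k)<.008)&(abs(b)<.01)&(P[:,2]<.1)] if m.any()])
a=cv2.imread("pics/scene2.png");cv2.imwrite("pics/end.png",cv2.resize(a[170:430,130:410],None,fx=2.2,fy=2.2))
E
```

```text
tool_pos: [0.5379, -0.0583, 0.0635]
force: [-6.2, -3.8, 16.1]
time: 12.42
tool_pos: [0.432, -0.0922, 0.1626]
tool_rot: [-2.382, -2.048, -0.0]
force: [0.4, -0.6, -0.6]
grip_width: 0.0004
scene [(95, np.float64(0.0633)), (102, np.float64(0.0632)), (104, np.float64(0.0628)), (111, np.float64(0.063))]
side [(59, np.float64(0.0636)), (55, np.float64(0.0636)), (54, np.float64(0.0635)), (48, np.float64(0.063))]
wrist [(751, np.float64(0.0636)), (654, np.float64(0.0638)), (567, np.float64(0.0639)), (486, np.float64(0.064))]
```

View pics/end.png

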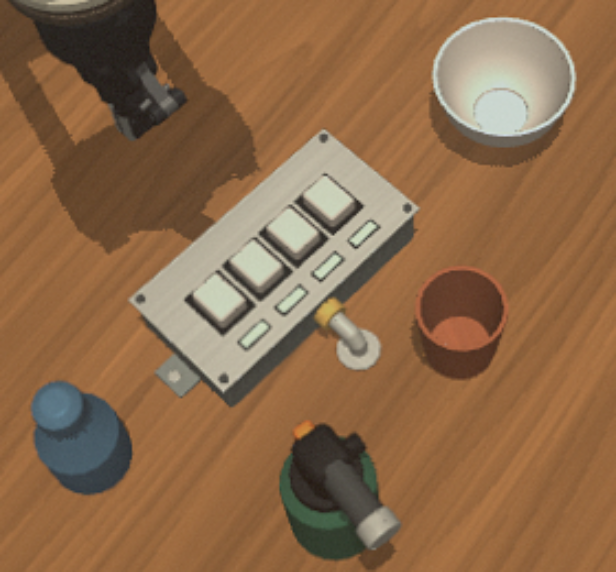

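The picture shows all four caps level, at (220,300), (257,267), (293,232) and (329,201). The bystanders stand as before and the gripper is clear of everything. Handing in.

```bash
python3 -c "
from station import arm
print(arm.job_done())"
```

```text
the job is handed in; nothing more can be done
None
```

The latched key was the second from the left. It is now up level with the other three, and I handed the job in at about 12.5 s.

- **Tapping:** I tapped all four keys from left to right with the shut fingertips. Keys 1, 3 and 4 met the finger at the up height, at about 3.5, 3.4 and 5.4 N, and went down less than 1 mm, so none clicked. Key 2 met it about 4 mm lower, at 3.7 N.
- **Pressing:** I pushed key 2 to its stop, where the force rose to 16 N vertically, then let go and moved the gripper clear.
- **Last checks:** The wrist camera's depth puts all four caps at 63.6–64.0 mm. The scene and side cameras read up to 1 mm lower, but with the caps equally level. In the final scene picture, viewed by eye, the bystanders look undisturbed. No check failed or disagreed.

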